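# Open the top half of the ink cabinet's split door and try its hinge

## Task

The top half of the ink cabinet's split door has new hinge pins: draw its bolt fully back, swing the top half out well past half-way to square, rock it back until it is almost shut to feel for play, then swing it wide open, square to the cabinet front or beyond, and leave it standing there, its bolt still drawn. Do it gently, without flinging the door. The bottom half stays shut and bolted, and the tins, bars and tools on the bench are left where they are.

Things in the scene. Friction and masses are not known exactly. Their poses are not given: they have to be found in the camera images.
- cabinet: Dark steel ink cabinet fixed to the bench, 340 wide, 170 deep, 300 high, clear roof. Origin at bench level, mid width, in the front plane; own -x points out of the front, +y along the front to the door's hinge side. Two grey door leaves, one above the other, faces in the front plane; past their free edges a broad fixed jamb (y -74 to -158) carries two alike steel bolts, one per leaf, rods across the leaf faces.
- top_leaf (a joint): Hinge angle of the top leaf, rad: 0 shut, grows as it swings outward, 1.57 square to the front, stop at 1.75. Leaf 220 wide (own edge nearest the hinge 4 mm from the axis), 14 thick, 154 to 286 mm above the bench. Light friction (0.12 N m): stays where it is left. Cannot open while its bolt lies across it.
- bottom_leaf (a joint): Hinge angle of the bottom leaf, rad, 0 shut, built like the top leaf and right below it, 14 to 150 mm above the bench, its bow handle at 112 mm. It must stay shut.
- top_bolt (a joint): Travel of the upper bolt, m: 0 fully shot, 0.042 fully drawn (stop). It slides level along the front away from the hinges (cabinet's own -y). At 0 its 12 mm rod lies 28 mm over the edge of the top leaf; the leaf is free above 0.030. Friction about 2.5 N; it stays where it is left. May start up to 6 mm drawn.
- bottom_bolt (a joint): Travel of the lower bolt, m, same kind, 150 mm below the upper one; 0 fully shot. It must stay shot.
- top_bolt_knob (a point): Top centre of the upper bolt's knob: an upright steel pin 15 thick, 42 tall, its axis 45 mm out from the front plane, top 291 mm above the bench, joined to the rod by a thin arm near its foot. Moves with the bolt. When the bolt is shot, about 70 mm are free between it and the bow handle on its hinge side.
- top_leaf_handle (a point): Centre of the top leaf's bow handle: a 10 mm steel bar bent into a level loop 262 mm above the bench, open above and below; clear opening 53 mm (out from the leaf) by 60 mm (along it). This point is 29 mm out from the leaf's face and 140 mm along the leaf from the hinge axis. A finger put down into the loop can pull the leaf open or push it shut. Moves with the leaf.
- top_leaf_hinge (a point): Point on the top leaf's vertical hinge axis at handle height (262 mm), 4 mm in front of the front plane, 152 mm from mid width. Does not move. Seen from above, the leaf opens by turning clockwise about it.
- ink_tin: Copper-coloured ink tin with paper label, 80 dia, 80 high, origin under its centre; stands in front of the door, below the top leaf's sweep. Leave alone.
- red_tub: Small red tub with white lid, 60 dia, 75 high, origin under its centre; stands in front of the jamb. Leave alone.
- long_bar: Dark steel bar 150 x 28 x 22 lying in front of the cabinet, origin under its centre. Leave alone.
- channel_bar: Aluminium U-channel 130 x 30 x 28 lying open side up, origin under its centre. Leave alone.
- ink_knife: Ink spatula lying on the bench, under 30 high. Leave alone.
- wood_block: Dark wooden block 85 x 50 x 40. Leave alone.
- tape_core: Cardboard ring 80 dia, 30 high, lying flat. Leave alone.

How it is judged:
On the way, in this order (a step that is already met when the one before it is completed fails the run):
1. the upper bolt is drawn clear of the top leaf, which is still shut (value of joint top_bolt above 0.033 m and value of joint top_leaf below 0.1 rad), for 0.1 s.
2. the top leaf is swung out well past half-way (over 0.8 rad) (value of joint top_leaf above 0.8 rad), for 0.1 s.
3. the top leaf is rocked back until almost shut (under 0.4 rad) (value of joint top_leaf below 0.4 rad), for 0.1 s.
At the end, for the whole second after the job is handed in: The top leaf stands still, open to at least 1.42 rad (about square, 81 degrees), its bolt drawn at least 33 mm; the bottom leaf is shut (under 0.03 rad) with its bolt shot (within 6 mm of home) (value of joint top_leaf above 1.42 rad and velocity of joint top_leaf between -0.05 and 0.05 rad/s and value of joint top_bolt above 0.033 m and value of joint bottom_leaf below 0.03 rad and value of joint bottom_bolt below 0.006 m); the robot touches nothing.
It fails at once if the bottom leaf comes open or its bolt is drawn (value of joint bottom_leaf above 0.05 rad or value of joint bottom_bolt above 0.01 m).
It fails at once if the top leaf is flung (faster than 3 rad/s) (velocity of joint top_leaf above 3 rad/s or velocity of joint top_leaf below -3 rad/s).
It fails at once if a tin, bar or tool on the bench is shifted by more than 30 mm (distance of any of ink_tin, red_tub, long_bar, channel_bar, ink_knife, wood_block, tape_core from where it was at the start of the episode above 0.03 m).
It also fails if it takes over 53 s, if anything falls off the work surface, if the arm or the gripper's body presses on something with over 40 N, if the wrist force passes 120 N, or if a joint passes its speed limit or range.

## Robot

A 6-joint arm with a two-finger parallel gripper is mounted at the origin on the work surface. World frame = base frame: x ahead of the robot, y to its left, z up, the work surface at z = 0. Lengths are in m, angles in rad, forces in N, time in s.
With the tool pointing down it reaches from about 0.25 to 0.8 m from the base axis. Payload 8.5 kg.
Tool frame: the origin (TCP) lies between the finger pads; the fingertips stand 19 mm ahead of it and the grasp point (between the pads) is the TCP; z points along the fingers, y is the line along which they close (so a half turn about z gives the same grasp; the last joint's range is limited). The gripper opens to 85 mm and grips with 20 to 120 N. Pads are 22 mm wide; open, the fingers measure 114 mm over their backs; the gripper's body (76 mm by 85 mm) begins 54 mm behind the grasp point. The pads swing forward as they close: fully open they stand 13 mm farther back than shut.
Start: joints at [1.336, 0.238, -0.013, 1.319, 0, 1.571], TCP at [0.122, 0.511, 0.25] pointing down, gripper open.
Joint ranges: [-2.66, 2.66], [-1.03, 1.9], [-1.14, 1.46], [-1.82, 2.27], [-1.45, 1.34], [-3.14, 3.14]. Speed limits (rad/s): [2.22, 2.22, 2.79, 3.14, 3.14, 3.14].

## Interface

Orientations are given as a unit quaternion [w, x, y, z].
In Python, from rig import arm gives the robot as it stands. The module is installed in compiled form; this text tells all that it offers.
- The arm moves only by the tool step_arm, never from a script. Its arguments are lists of equal length, an entry for each row: "grip": the finger opening in mm, from 0 to 85.4; "translation": the shift along the world's x, y, z in mm, a list of three; "dr": the turn, a rotation vector about the world's x, y, z in rad, a list of three. In form: {"grip": [grip, ...], "translation": [[x, y, z], ...], "dr": [[wx, wy, wz], ...]}. A call has 1 to 5 rows; each row shifts and turns the commanded pose from where the row before left it; what a row does not reach is not made up. A row lasts 1/12 s, in which the tool goes at most 41.7 mm and 7.16 degrees, less where a joint would pass 70% of its speed; a pose out of reach is approached as far as the arm can. A call with a gripper value outside its range is refused whole. The fingers move at their own pace and stop on an object; the grip force is fixed at half the most. Time passes only in rows, so rows that do not move let the fingers close. It gives the time, the measured TCP pose, the force, the opening and the grip force at its end, in the units of the state.
- arm.sense(): the state, without advancing time (a new reading comes with each control period).
- arm.grab_frame(name): name is "side" or "top" or "wrist"; returns the picture (384x512x3 uint8, red, green, blue); there is no depth.
- arm.camera_info(name): a dict with "mtx" (3x3 intrinsics, pixels), "world_to_cam" (4x4, takes a point from world to camera coordinates). Camera axes: x right, y down, z forward; pixel columns grow to the right and rows downward; lengths in m; the calibration is good to about 2 mm. The wrist camera is an equidistant fisheye: a pixel r from the principal point sees the ray r / f radians off the axis. A picture is of the moment at which its call begins: read the wrist's pose just before it. camera_info takes no time and is no camera call; for the wrist camera it gives the pose at the moment of the call.
- arm.finish_job(): hands the job in; it is judged then, once.
The state is a dict: "time": time; "qpos": joint angles; "joint_vel": joint speeds; "joint_efforts": joint torques, N m; "eef_pos": TCP position; "ee_rot": TCP orientation; "contact_force": force on the tool from outside, world axes, zero at the start; "ft_torque": the same for the moment, N m; "opening": opening from 0.0 (shut) to 1.0 (fully open); "gripper_force": force on a finger pad.
Only numpy, scipy, OpenCV 4.12 (cv2) and the standard library are available. Lean on these libraries where they do the work, as an engineer would, in place of code of your own. Each camera call takes 0.05 s, during which the arm holds its last target. There are 200 camera calls.

## Working session

There is one attempt and no reset: what is moved stays moved. The work goes in short steps, Python scripts to look and compute and a tool call to move; the robot and the scene stay as the last step left them, time stands still between calls to the robot, and variables do not carry over. Pictures are saved under pics/ and viewed, at most 10 in all, crops included, and the job is handed in when it is done.

Besides the shell and the picture viewer there is one more tool, called after "Emit:" as a command line: name --argument value ..., lists and objects as JSON in quotes. step_arm: Moves the arm, as the interface text tells. Its arguments: {"type":"object","properties":{"grip":{"type":"array"},"translation":{"type":"array"},"dr":{"type":"array"}},"required":["grip","translation","dr"]}

```bash
mkdir -p pics; python3 - <<'E'
from rig import arm
import cv2,numpy as np
np.set_printoptions(precision=4,suppress=True)
print(arm.sense())
for n in("side","top"):
    im=arm.grab_frame(n); cv2.imwrite(f"pics/{n}0.png",im[:,:,::-1])
    c=arm.camera_info(n); print(n,c["mtx"],c["world_to_cam"])
a=cv2.imread("pics/side0.png");b=cv2.imread("pics/top0.png")
E
```

```text
{'time': 0.0, 'qpos': array([ 1.336 ,  0.2388, -0.0142,  1.3192, -0.    ,  1.5708]), 'joint_vel': array([ 0.0008, -0.0004,  0.0011,  0.0014,  0.0006,  0.0007]), 'joint_efforts': array([  0.0016, -53.8778,  34.6431,   0.0186,   0.0001,  -0.    ]), 'eef_pos': array([0.1221, 0.5102, 0.2497]), 'ee_rot': array([-0.0001,  0.1171,  0.9931, -0.0007]), 'contact_force': array([0.0394, 0.3274, 0.5961]), 'ft_torque': array([ 0.0099,  0.0179, -0.0012]), 'gripper_force': 0.0, 'opening': 1.0008994149975055}
side [[403.9339   0.     258.6974]
 [  0.     403.9339 188.4481]
 [  0.       0.       1.    ]] [[-0.7969  0.604   0.0096  0.4888]
 [ 0.5133  0.6854 -0.5165 -0.1095]
 [-0.3185 -0.4067 -0.8562  1.3263]
 [ 0.      0.      0.      1.    ]]
top [[407.187    0.     256.9773]
 [  0.     407.187  188.5089]
 [  0.       0.       1.    ]] [[ 0.0199 -0.9995  0.0228 -0.1358]
 [-0.9823 -0.0238 -0.1858  0.5297]
 [ 0.1862 -0.0187 -0.9823  1.1162]
 [ 0.      0.      0.      1.    ]]
```

View pics/side0.png

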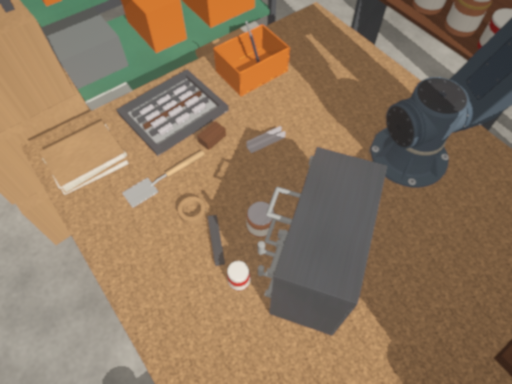

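View pics/top0.png

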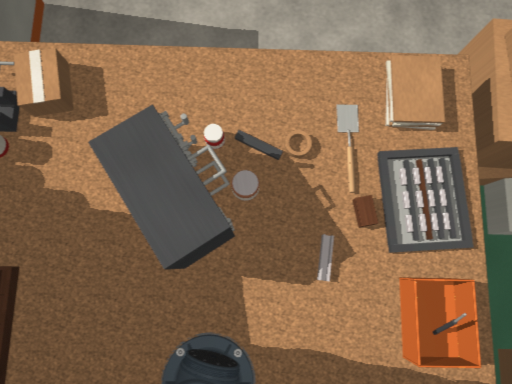

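The side and top views show the cabinet. In the top view its roof corners are near (153,107), (90,142), (170,268) and (233,230). The bolts and handles are on the upper-right side, around (185,120) to (225,185), and the hinge end is nearest the robot. Next I'll zoom in.

```bash
cat > h.py <<'E'
import numpy as np,cv2
from rig import arm
np.set_printoptions(precision=4,suppress=True)
def ray(n,uv):
    c=arm.camera_info(n);W=np.array(c["world_to_cam"]);R=W[:3,:3];o=-R.T@W[:3,3]
    d=R.T@np.linalg.inv(c["mtx"])@np.array([*uv,1.]);return o,d
def onz(n,uv,z):
    o,d=ray(n,uv);return o+d*(z-o[2])/d[2]
def proj(n,p):
    c=arm.camera_info(n);W=np.array(c["world_to_cam"]);q=np.array(c["mtx"])@(W[:3,:3]@p+W[:3,3]);return q[:2]/q[2]
E
python3 - <<'E'
from h import *
for uv in [(153,107),(90,142),(170,268),(233,230)]: print(uv,onz("top",uv,.3))
a=cv2.imread("pics/top0.png")[95:245,140:290]
b=cv2.imread("pics/side0.png")[170:330,210:340]
cv2.imwrite("pics/topc.png",cv2.resize(a,(600,600),interpolation=cv2.INTER_CUBIC))
cv2.imwrite("pics/sidec.png",cv2.resize(b,None,fx=3.7,fy=3.7,interpolation=cv2.INTER_CUBIC))
E
```

```text
(153, 107) [0.6719 0.1256 0.3   ]
(90, 142) [0.5838 0.2622 0.3   ]
(170, 268) [0.3066 0.0646 0.3   ]
(233, 230) [ 0.3913 -0.0685  0.3   ]
```

View pics/topc.png

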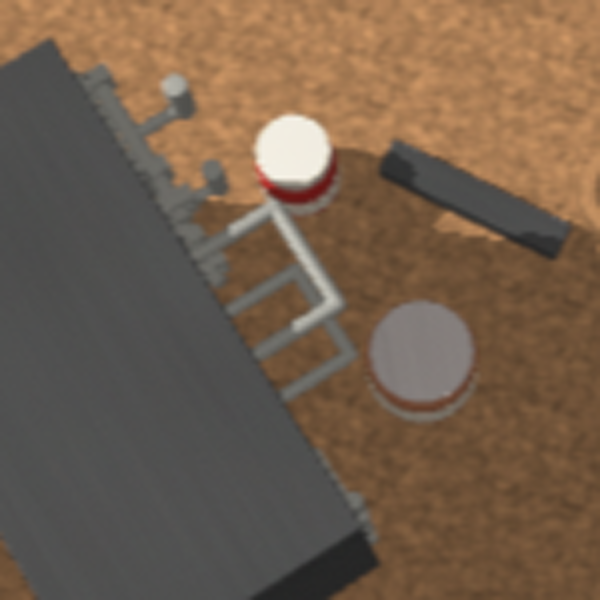

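View pics/sidec.png

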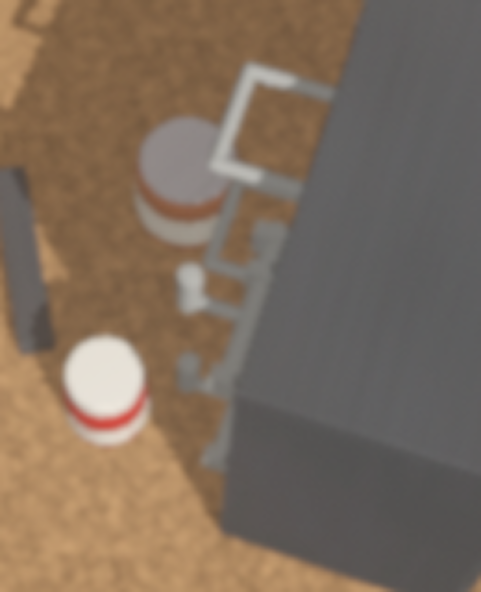

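The crops show the upper knob's top at topc (175,84) and sidec (190,272). The bright upper bow handle has its outer corners at topc (272,210) and (335,302). The lower handle is darker and sits beneath it.

```bash
python3 - <<'E'
from h import *
T=lambda x,y:(140+(x+.5)/4-.5,95+(y+.5)/4-.5)
S=lambda x,y:(210+(x+.5)/3.7-.5,170+(y+.5)/3.7-.5)
print("knob",onz("top",T(175,84),.291),onz("side",S(190,272),.291))
print("hA",onz("top",T(272,210),.265),onz("side",S(220,167),.265))
print("hB",onz("top",T(335,302),.265),onz("side",S(252,72),.265))
f1=onz("top",T(52,40),.3);f2=onz("top",T(360,530),.3)
g1=onz("side",S(238,387),.3)
print("front",f1,f2,g1)
d=f2-f1;L=np.linalg.norm(d);y=d/L;print(L,"yaxis",y,"ang",np.arctan2(y[1],y[0]))
mid=(f1+f2)/2;x=np.array([-y[1]*-1,-y[0],0]);x=np.array([y[1],-y[0],0])
print("own x",x,"mid",mid)
for n,p in dict(k=onz("top",T(175,84),.291),ks=onz("side",S(190,272),.291),A=onz("top",T(272,210),.265),B=onz("top",T(335,302),.265),As=onz("side",S(220,167),.265),Bs=onz("side",S(252,72),.265),tin=onz("top",T(421,353),.08),tub=onz("top",T(293,150),.075)).items():
    print(n,p,"own",(p-mid)@x,(p-mid)@y)
E
```

```text
knob [0.6563 0.0559 0.291 ] [0.6537 0.0566 0.291 ]
hA [ 0.5891 -0.001   0.265 ] [0.5902 0.004  0.265 ]
hB [ 0.5341 -0.0403  0.265 ] [ 0.5325 -0.0371  0.265 ]
front [0.6777 0.1268 0.3   ] [ 0.3974 -0.0609  0.3   ] [0.676  0.1281 0.3   ]
0.3373358795392267 yaxis [-0.8309 -0.5564  0.    ] ang -2.551503371328387
own x [-0.5564  0.8309  0.    ] mid [0.5376 0.033  0.3   ]
k [0.6563 0.0559 0.291 ] own -0.04700769217880617 -0.11136794488395241
ks [0.6537 0.0566 0.291 ] own -0.045026513700475126 -0.10968361733561054
A [ 0.5891 -0.001   0.265 ] own -0.0569167710705589 -0.02387424979268859
B [ 0.5341 -0.0403  0.265 ] own -0.05891634138436223 0.04367555242515879
As [0.5902 0.004  0.265 ] own -0.05338018599124325 -0.027588150258032414
Bs [ 0.5325 -0.0371  0.265 ] own -0.055442720640624873 0.0432031504028745
tin [ 0.5423 -0.0894  0.08  ] own -0.10432408280933297 0.06410022734992943
tub [0.69   0.0064 0.075 ] own -0.10687100463681586 -0.11186741856523641
```

Emit:
step_arm --grip '[0,0,0,0,0]' --translation '[[0,0,38],[0,0,38],[0,0,38],[24,-23,0],[24,-23,0]]' --dr '[[0,0,-0.062],[0,0,-0.062],[0,0,-0.062],[0,0,-0.062],[0,0,-0.062]]'

```text
time: 0.52
eef_pos: [0.1703, 0.4658, 0.3662]
ee_rot: [0.0, 0.269, 0.963, 0.002]
contact_force: [1.0, 0.4, -1.5]
opening: 0.3
gripper_force: 0.0
```

Emit:
step_arm --grip '[0,0,0,0,0]' --translation '[[24,-23,0],[24,-23,0],[24,-23,0],[24,-23,0],[24,-23,0]]' --dr '[[0,0,-0.062],[0,0,-0.062],[0,0,-0.062],[0,0,-0.062],[0,0,-0.062]]'

```text
time: 0.93
eef_pos: [0.2909, 0.3482, 0.3641]
ee_rot: [-0.0, 0.416, 0.909, -0.0]
contact_force: [1.1, 0.0, 0.7]
opening: -0.001
gripper_force: 0.0
```

Emit:
step_arm --grip '[0,0,0,0,0]' --translation '[[24,-23,0],[24,-23,0],[24,-23,0],[24,-23,0],[24,-23,0]]' --dr '[[0,0,-0.062],[0,0,-0.062],[0,0,0],[0,0,0],[0,0,0]]'

```text
time: 1.35
eef_pos: [0.411, 0.2331, 0.3641]
ee_rot: [-0.0, 0.47, 0.883, -0.0]
contact_force: [1.0, 1.3, 0.2]
opening: -0.006
gripper_force: 0.0
```

Emit:
step_arm --grip '[0,0,0,0,0]' --translation '[[24,-23,0],[24,-23,0],[24,-23,0],[24,-23,0],[0,0,0]]' --dr '[[0,0,0],[0,0,0],[0,0,0],[0,0,0],[0,0,0]]'

```text
time: 1.77
eef_pos: [0.5093, 0.1391, 0.363]
ee_rot: [0.0, 0.472, 0.882, -0.001]
contact_force: [-0.6, 0.3, -0.3]
opening: -0.001
gripper_force: 0.0
```

Emit:
step_arm --grip '[0,0,0,0,0]' --translation '[[29,-25,0],[29,-25,0],[29,-25,0],[28,-26,0],[0,0,0]]' --dr '[[0,0,0],[0,0,0],[0,0,0],[0,0,0],[0,0,0]]'

```text
time: 2.18
eef_pos: [0.6248, 0.0375, 0.3614]
ee_rot: [-0.001, 0.472, 0.882, -0.001]
contact_force: [-0.7, 0.5, -1.5]
opening: -0.005
gripper_force: 0.0
```

```bash
python3 - <<'E'
from h import *
s=arm.sense();print(s["eef_pos"])
c=arm.camera_info("wrist");im=arm.grab_frame("wrist")[:,:,::-1].copy()
W=np.array(c["world_to_cam"]);K=np.array(c["mtx"])
def fp(p):
    q=W[:3,:3]@p+W[:3,3];r=np.hypot(q[0],q[1]);t=np.arctan2(r,q[2]);return K[:2,2]+K[0,0]*t*q[:2]/r
mid=np.array([.5372,.0335,0]);X=np.array([-.5564,.8309,0]);Y=np.array([-.8309,-.5564,0])
own=lambda x,y,z:mid+X*x+Y*y+np.array([0,0,z])
for p in [own(-.045,-.11,.291),own(-.029,.012,.262),own(-.045,-.075,.263)]:
    q=fp(p);print(p,q);cv2.circle(im,tuple(int(round(v)) for v in q),3,(0,0,255),-1)
cv2.imwrite("pics/w1.png",im)
E
```

```text
[0.6248 0.0375 0.3614]
[0.6536 0.0573 0.291 ] [307.6546 205.6292]
[0.5434 0.0027 0.262 ] [149.2581 174.0971]
[0.6246 0.0378 0.263 ] [257.4578 193.6087]
```

View pics/w1.png

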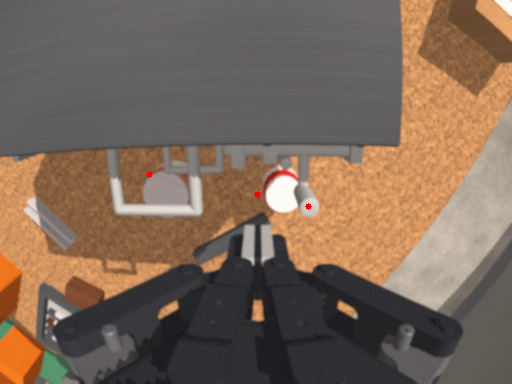

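The wrist view confirms the estimate: the knob marker at (308,206) sits on the knob's top, and the fingertips are clear between the knob and the handle. I'll go down and push the bolt back.

Emit:
step_arm --grip '[0,0,0,0,0]' --translation '[[0,0,-27],[0,0,-27],[0,0,-27],[0,0,0],[8,5,0]]' --dr '[[0,0,0],[0,0,0],[0,0,0],[0,0,0],[0,0,0]]'

```text
time: 2.65
eef_pos: [0.6272, 0.0467, 0.2834]
ee_rot: [-0.001, 0.47, 0.883, -0.001]
contact_force: [0.2, -1.5, 1.0]
opening: 0.003
gripper_force: 0.0
```

Emit:
step_arm --grip '[0,0,0,0,0]' --translation '[[5,3.4,0],[5,3.4,0],[5,3.4,0],[5,3.3,0],[0,0,0]]' --dr '[[0,0,0],[0,0,0],[0,0,0],[0,0,0],[0,0,0]]'

```text
time: 3.07
eef_pos: [0.6505, 0.0609, 0.2837]
ee_rot: [0.001, 0.47, 0.883, 0.0]
contact_force: [0.7, 0.1, -0.9]
opening: 0.002
gripper_force: 0.0
```

Emit:
step_arm --grip '[0,0,0]' --translation '[[5,2,0],[5,2.5,0],[4,2.5,0]]' --dr '[[0,0,0],[0,0,0],[0,0,0]]'

```text
time: 3.32
eef_pos: [0.6634, 0.0672, 0.2832]
ee_rot: [-0.0, 0.47, 0.883, -0.0]
contact_force: [-3.8, -0.7, 0.9]
opening: -0.003
gripper_force: 1.4
```

```bash
python3 - <<'E'
from h import *
s=arm.sense();print(s["eef_pos"],s["contact_force"])
cv2.imwrite("pics/w2.png",arm.grab_frame("wrist")[:,:,::-1])
E
```

```text
[0.6634 0.0672 0.2832] [-3.7647 -0.7003  0.8891]
```

View pics/w2.png

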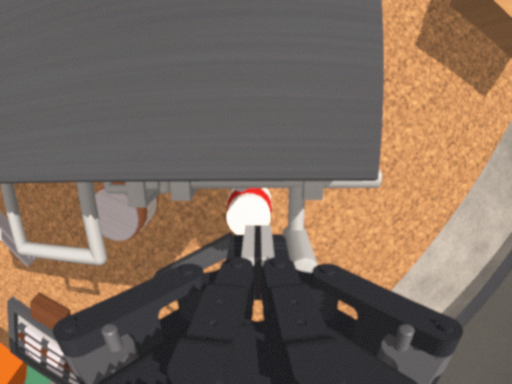

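The knob, at about (300,245), is against the finger's back and the rod is moving. I'll keep pushing to the stop.

Emit:
step_arm --grip '[0,0,0,0]' --translation '[[4,2.7,0],[4,2.7,0],[4,2.7,0],[0,0,0]]' --dr '[[0,0,0],[0,0,0],[0,0,0],[0,0,0]]'

```text
time: 3.7
eef_pos: [0.6692, 0.0709, 0.283]
ee_rot: [-0.004, 0.471, 0.882, -0.007]
contact_force: [-31.3, -20.4, 11.0]
opening: -0.002
gripper_force: 19.3
```

The force has risen to 37 N, so the bolt is at its stop. I'll back off, lift and go above the handle loop.

Emit:
step_arm --grip '[0,0,0,0,0]' --translation '[[-8,-6,0],[-6,-4,0],[0,0,30],[0,0,35],[0,0,10]]' --dr '[[0,0,0],[0,0,0],[0,0,0],[0,0,0],[0,0,0]]'

```text
time: 4.12
eef_pos: [0.6617, 0.0653, 0.3631]
ee_rot: [0.002, 0.47, 0.883, 0.002]
contact_force: [1.7, -0.0, 0.3]
opening: 0.004
gripper_force: 0.0
```

Emit:
step_arm --grip '[0,0,0,0,0]' --translation '[[-29,-15,0],[-29,-15,0],[-29,-15,0],[-29,-15,0],[0,0,0]]' --dr '[[0,0,0],[0,0,0],[0,0,0],[0,0,0],[0,0,0]]'

```text
time: 4.53
eef_pos: [0.541, 0.0035, 0.3597]
ee_rot: [0.0, 0.471, 0.882, -0.0]
contact_force: [2.0, 0.2, 1.2]
opening: -0.0
gripper_force: 0.0
```

```bash
python3 - <<'E'
from h import *
s=arm.sense();print(s["eef_pos"],s["contact_force"])
c=arm.camera_info("wrist");im=arm.grab_frame("wrist")[:,:,::-1].copy()
W=np.array(c["world_to_cam"]);K=np.array(c["mtx"])
def fp(p):
    q=W[:3,:3]@p+W[:3,3];r=np.hypot(q[0],q[1]);t=np.arctan2(r,q[2]);return K[:2,2]+K[0,0]*t*q[:2]/r
mid=np.array([.5372,.0335,0]);X=np.array([-.5564,.8309,0]);Y=np.array([-.8309,-.5564,0])
own=lambda x,y,z:mid+X*x+Y*y+np.array([0,0,z])
for p in [own(-.045,-.1475,.291),own(-.058,.012-.035,.267),own(-.058,.012+.035,.267),own(-.029,.012,.262)]:
    q=fp(p);print(p,q);cv2.circle(im,tuple(int(round(v)) for v in q),3,(0,0,255),-1)
cv2.imwrite("pics/w3.png",im)
E
```

```text
[0.541  0.0035 0.3597] [1.9799 0.1792 1.1654]
[0.6848 0.0782 0.291 ] [451.948  224.6617]
[ 0.5886 -0.0019  0.267 ] [302.5626 232.8737]
[ 0.5304 -0.0408  0.267 ] [215.3032 232.9005]
[0.5434 0.0027 0.262 ] [259.0048 196.7199]
```

View pics/w3.png

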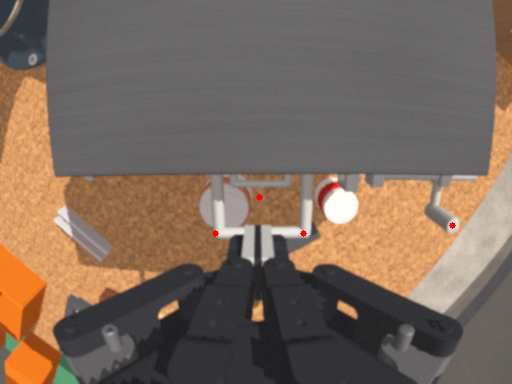

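The projected model matches: the knob is at (452,225) in the fully drawn position, and the loop corners are at (215,233) and (303,233). I'll lower into the loop and compute the arc increments.

Emit:
step_arm --grip '[0,0,0,0]' --translation '[[2,-1,-32],[0,0,-32],[0,0,-32],[0,0,0]]' --dr '[[0,0,0],[0,0,0],[0,0,0],[0,0,0]]'

```text
time: 4.92
eef_pos: [0.5455, 0.0046, 0.2566]
ee_rot: [-0.004, 0.47, 0.883, -0.002]
contact_force: [-0.2, -0.3, -0.2]
opening: -0.003
gripper_force: 0.0
```

```bash
cat > arc.py <<'E'
from h import *
def arc(a,b,n):
    h=np.array([.413,-.0544]);r=np.array([.5434,.0027])-h
    P=[]
    for t in np.linspace(a,b,n+1):
        c,s=np.cos(t),np.sin(t);P.append(h+np.array([c*r[0]+s*r[1],-s*r[0]+c*r[1]]))
    P=np.array(P)*1000
    for t,p,d in zip(np.linspace(a,b,n+1)[1:],P[1:],np.diff(P,axis=0)):print(round(t,2),p.round(0),d.round(0 if 0 else 1))
E
python3 - <<'E'
from arc import *
s=arm.sense();print(s["eef_pos"],s["contact_force"],s["qpos"])
arc(0,1.05,15)
E
```

```text
[0.5455 0.0046 0.2566] [-0.2068 -0.3084 -0.2206] [0.0083 0.2777 0.0569 1.358  0.0002 0.9868]
0.07 [547.  -7.] [ 3.7 -9.3]
0.14 [550. -16.] [ 3.  -9.5]
0.21 [552. -26.] [ 2.3 -9.7]
0.28 [554. -36.] [ 1.7 -9.8]
0.35 [555. -45.] [ 1.  -9.9]
0.42 [555. -55.] [  0.3 -10. ]
0.49 [555. -65.] [ -0.4 -10. ]
0.56 [554. -75.] [-1.1 -9.9]
0.63 [552. -85.] [-1.8 -9.8]
0.7 [550. -95.] [-2.5 -9.6]
0.77 [ 546. -104.] [-3.2 -9.4]
0.84 [ 543. -113.] [-3.8 -9.2]
0.91 [ 538. -122.] [-4.4 -8.9]
0.98 [ 533. -131.] [-5.1 -8.6]
1.05 [ 527. -139.] [-5.6 -8.2]
```

Emit:
step_arm --grip '[0,0,0,0,0]' --translation '[[2,-9,5],[3,-9.5,0],[2,-10,0],[2,-10,0],[1,-10,0]]' --dr '[[0,0,0],[0,0,0],[0,0,0],[0,0,0],[0,0,0]]'

```text
time: 5.33
eef_pos: [0.5582, -0.0457, 0.2687]
ee_rot: [0.001, 0.47, 0.882, 0.0]
contact_force: [-1.6, 1.8, 2.1]
opening: -0.001
gripper_force: 0.8
```

Emit:
step_arm --grip '[0,0,0,0,0]' --translation '[[0,-10,0],[-0.5,-10,0],[-1,-10,0],[-2,-10,0],[-2.5,-9.5,0]]' --dr '[[0,0,0],[0,0,0],[0,0,0],[0,0,0],[0,0,0]]'

```text
time: 5.75
eef_pos: [0.5507, -0.0949, 0.2672]
ee_rot: [-0.0, 0.47, 0.883, -0.0]
contact_force: [-2.3, 1.9, 0.0]
opening: 0.002
gripper_force: 1.0
```

```bash
python3 - <<'E'
from h import *
s=arm.sense();print(s["eef_pos"],s["contact_force"])
cv2.imwrite("pics/w4.png",arm.grab_frame("wrist")[:,:,::-1])
E
```

```text
[ 0.5507 -0.0949  0.2672] [-2.2933  1.8924  0.0136]
```

View pics/w4.png

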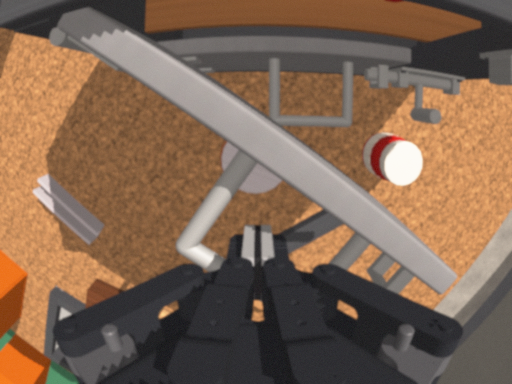

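The leaf is swinging out: its edge runs from (80,20) to (450,280), about 0.6 rad. The lower handle and bolt at (310,90) and (415,90) are untouched. I'll carry on.

Emit:
step_arm --grip '[0,0,0,0,0]' --translation '[[-3,-9.5,-2],[-4,-9,0],[-4.5,-9,0],[-5,-8.5,0],[-5.5,-8,0]]' --dr '[[0,0,0],[0,0,0],[0,0,0],[0,0,0],[0,0,0]]'

```text
time: 6.22
eef_pos: [0.5285, -0.1386, 0.2652]
ee_rot: [-0.0, 0.47, 0.883, -0.0]
contact_force: [-0.2, 2.3, 0.4]
opening: -0.002
gripper_force: 0.9
```

Emit:
step_arm --grip '[0,0,0]' --translation '[[-6,-8,0],[0,0,0],[0,0,0]]' --dr '[[0,0,0],[0,0,0],[0,0,0]]'

```text
time: 6.47
eef_pos: [0.5229, -0.1466, 0.2655]
ee_rot: [0.0, 0.471, 0.882, -0.0]
contact_force: [0.8, -0.0, -0.3]
opening: -0.001
gripper_force: 0.0
```

```bash
python3 - <<'E'
from arc import *
s=arm.sense();print(s["eef_pos"],s["contact_force"])
cv2.imwrite("pics/t5.png",arm.grab_frame("top")[60:260,80:350,::-1])
arc(1.12,.14,15)
E
```

```text
[ 0.5229 -0.1466  0.2655] [ 0.7556 -0.0036 -0.3063]
1.05 [ 527. -140.] [5.8 7.3]
0.99 [ 532. -132.] [5.3 7.6]
0.92 [ 537. -124.] [4.8 8. ]
0.86 [ 541. -116.] [4.3 8.3]
0.79 [ 545. -107.] [3.7 8.5]
0.73 [548. -99.] [3.2 8.7]
0.66 [551. -90.] [2.6 8.9]
0.6 [553. -81.] [2.  9.1]
0.53 [554. -71.] [1.4 9.2]
0.47 [555. -62.] [0.8 9.3]
0.4 [555. -53.] [0.2 9.3]
0.34 [555. -43.] [-0.4  9.3]
0.27 [554. -34.] [-1.   9.2]
0.21 [552. -25.] [-1.6  9.2]
0.14 [550. -16.] [-2.2  9. ]
```

View pics/t5.png

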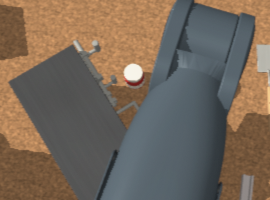

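The arm hides the leaf here, but the finger at about 1.1 rad puts it near 1.0 rad. Now I'll rock it back.

Emit:
step_arm --grip '[0,0,0,0,0]' --translation '[[6,7,0],[5,8,0],[5,8,0],[4,8,0],[4,8.5,0]]' --dr '[[0,0,0],[0,0,0],[0,0,0],[0,0,0],[0,0,0]]'

```text
time: 6.93
eef_pos: [0.5477, -0.105, 0.2652]
ee_rot: [-0.0, 0.47, 0.883, -0.0]
contact_force: [-2.4, -0.9, 1.9]
opening: 0.0
gripper_force: 1.1
```

Emit:
step_arm --grip '[0,0,0,0,0]' --translation '[[3,9,0],[2.5,9,0],[2,9,0],[1.5,9,0],[1,9,0]]' --dr '[[0,0,0],[0,0,0],[0,0,0],[0,0,0],[0,0,0]]'

```text
time: 7.35
eef_pos: [0.5574, -0.0604, 0.2652]
ee_rot: [0.0, 0.47, 0.883, -0.0]
contact_force: [-0.8, -2.1, 1.7]
opening: 0.001
gripper_force: 0.0
```

Emit:
step_arm --grip '[0,0,0,0,0]' --translation '[[0,9,0],[-0.5,9.5,0],[-1,9.5,0],[-1.5,9,0],[-2,9,0]]' --dr '[[0,0,0],[0,0,0],[0,0,0],[0,0,0],[0,0,0]]'

```text
time: 7.77
eef_pos: [0.5519, -0.0144, 0.2653]
ee_rot: [-0.0, 0.47, 0.883, -0.0]
contact_force: [0.4, -0.9, 0.5]
opening: -0.002
gripper_force: 0.0
```

Emit:
step_arm --grip '[0,0]' --translation '[[0,0,0],[0,0,0]]' --dr '[[0,0,0],[0,0,0]]'

```text
time: 7.93
eef_pos: [0.552, -0.0147, 0.2654]
ee_rot: [0.0, 0.47, 0.883, 0.0]
contact_force: [0.1, 0.2, 0.3]
opening: 0.003
gripper_force: 0.0
```

```bash
python3 - <<'E'
from arc import *
s=arm.sense();print(s["eef_pos"],s["contact_force"])
cv2.imwrite("pics/w6.png",arm.grab_frame("wrist")[:,:,::-1])
arc(.14,1.68,22)
E
```

```text
[ 0.552  -0.0147  0.2654] [0.1051 0.1666 0.2548]
0.21 [552. -26.] [ 2.3 -9.7]
0.28 [554. -36.] [ 1.7 -9.8]
0.35 [555. -45.] [ 1.  -9.9]
0.42 [555. -55.] [  0.3 -10. ]
0.49 [555. -65.] [ -0.4 -10. ]
0.56 [554. -75.] [-1.1 -9.9]
0.63 [552. -85.] [-1.8 -9.8]
0.7 [550. -95.] [-2.5 -9.6]
0.77 [ 546. -104.] [-3.2 -9.4]
0.84 [ 543. -113.] [-3.8 -9.2]
0.91 [ 538. -122.] [-4.4 -8.9]
0.98 [ 533. -131.] [-5.1 -8.6]
1.05 [ 527. -139.] [-5.6 -8.2]
1.12 [ 521. -147.] [-6.2 -7.8]
1.19 [ 514. -154.] [-6.7 -7.3]
1.26 [ 507. -161.] [-7.2 -6.9]
1.33 [ 500. -167.] [-7.7 -6.3]
1.4 [ 491. -173.] [-8.1 -5.8]
1.47 [ 483. -178.] [-8.5 -5.2]
1.54 [ 474. -183.] [-8.8 -4.6]
1.61 [ 465. -187.] [-9.1 -4. ]
1.68 [ 456. -190.] [-9.4 -3.3]
```

View pics/w6.png

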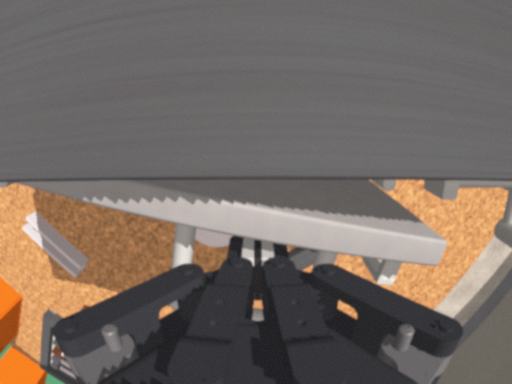

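The leaf is almost shut, at about 0.2 rad: its top edge runs from (90,195) to (440,245). Now I'll swing it wide.

Emit:
step_arm --grip '[0,0,0,0,0]' --translation '[[2,-9.5,0],[2,-10,0],[1,-10,0],[0,-10,0],[-0.5,-10,0]]' --dr '[[0,0,0],[0,0,0],[0,0,0],[0,0,0],[0,0,0]]'

```text
time: 8.4
eef_pos: [0.5564, -0.0664, 0.2651]
ee_rot: [-0.0, 0.471, 0.882, -0.0]
contact_force: [-1.6, 0.7, -0.2]
opening: -0.001
gripper_force: 0.9
```

Emit:
step_arm --grip '[0,0,0,0,0]' --translation '[[-1,-10,0],[-2,-10,0],[-2.5,-9.5,0],[-3,-9.5,0],[-4,-9,0]]' --dr '[[0,0,0],[0,0,0],[0,0,0],[0,0,0],[0,0,0]]'

```text
time: 8.82
eef_pos: [0.5438, -0.1138, 0.2653]
ee_rot: [-0.0, 0.47, 0.883, 0.0]
contact_force: [-0.4, 1.8, -0.1]
opening: 0.003
gripper_force: 0.9
```

Emit:
step_arm --grip '[0,0,0,0,0]' --translation '[[-4.5,-9,0],[-5,-8.5,0],[-5.5,-8,0],[-6,-8,0],[-7,-7,0]]' --dr '[[0,0,0],[0,0,0],[0,0,0],[0,0,0],[0,0,0]]'

```text
time: 9.23
eef_pos: [0.5156, -0.1541, 0.2653]
ee_rot: [0.0, 0.47, 0.883, 0.0]
contact_force: [-0.2, 2.2, 0.7]
opening: 0.001
gripper_force: 0.9
```

Emit:
step_arm --grip '[0,0,0,0,0]' --translation '[[-7,-7,0],[-8,-6,0],[-8,-6,0],[-8.5,-5,0],[0,0,0]]' --dr '[[0,0,0],[0,0,0],[0,0,0],[0,0,0],[0,0,0]]'

```text
time: 9.65
eef_pos: [0.483, -0.1783, 0.2655]
ee_rot: [0.0, 0.471, 0.882, -0.0]
contact_force: [-0.0, -0.1, -0.2]
opening: -0.002
gripper_force: 0.0
```

Emit:
step_arm --grip '[0,0,0,0,0]' --translation '[[-9,-4.5,0],[-9,-4,0],[-9,-3,0],[-5,-1,0],[0,0,0]]' --dr '[[0,0,0],[0,0,0],[0,0,0],[0,0,0],[0,0,0]]'

```text
time: 10.07
eef_pos: [0.4514, -0.1902, 0.2655]
ee_rot: [-0.0, 0.47, 0.882, -0.0]
contact_force: [-0.2, -1.3, 0.9]
opening: 0.002
gripper_force: 0.0
```

```bash
python3 - <<'E'
from h import *
s=arm.sense();print(s["eef_pos"],s["contact_force"])
cv2.imwrite("pics/w7.png",arm.grab_frame("wrist")[:,:,::-1])
E
```

```text
[ 0.4514 -0.1902  0.2655] [-0.2054 -1.2885  0.901 ]
```

View pics/w7.png

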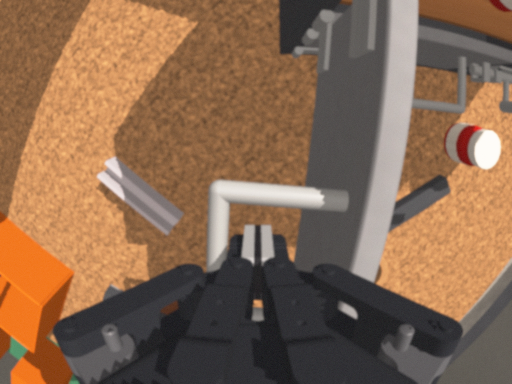

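The leaf stands about square: its top edge is near (400,0) to (370,270), with the handle arm level at (280,193). I've now viewed 11 pictures, one over the limit, so from here I'll check by numbers only. I'll lift straight out and move clear.

Emit:
step_arm --grip '[0,0,0,0,0]' --translation '[[3,1,0],[0,0,20],[0,0,30],[0,0,35],[0,0,30]]' --dr '[[0,0,0],[0,0,0],[0,0,0],[0,0,0],[0,0,0]]'

```text
time: 10.53
eef_pos: [0.456, -0.1886, 0.382]
ee_rot: [0.0, 0.47, 0.883, -0.0]
contact_force: [1.4, -1.3, -0.1]
opening: -0.003
gripper_force: 0.0
```

Emit:
step_arm --grip '[0,0,0,0,0]' --translation '[[-15,-30,0],[-25,-30,0],[-25,-30,0],[-25,-25,0],[0,0,0]]' --dr '[[0,0,0],[0,0,0],[0,0,0],[0,0,0],[0,0,0]]'

```text
time: 10.95
eef_pos: [0.3629, -0.3072, 0.3803]
ee_rot: [-0.0, 0.472, 0.882, -0.001]
contact_force: [0.4, 0.5, 0.7]
opening: -0.0
gripper_force: 0.0
```

```bash
python3 - <<'E'
from h import *
s=arm.sense();print(s["eef_pos"],s["contact_force"])
im=arm.grab_frame("top")[:,:,::-1].copy();cv2.imwrite("pics/t8.png",im)
hsv=cv2.cvtColor(im,cv2.COLOR_BGR2HSV)
# grey, lighter than the cabinet roof, outside it: leaf top strip and handle in front of the hinge
m=((hsv[:,:,1]<45)&(hsv[:,:,2]>95)).astype(np.uint8);m[:,:180]=0;m[:,330:]=0;m[:120]=0;m[300:]=0
n,l,st,ce=cv2.connectedComponentsWithStats(m)
for i in range(1,n):
    if st[i,4]>15:
        ys,xs=np.where(l==i);r=cv2.minAreaRect(np.c_[xs,ys].astype(np.float32));b=cv2.boxPoints(r)
        P=np.array([onz("top",q,.286)[:2] for q in b]);e=[P[1]-P[0],P[2]-P[1]];k=max(e,key=np.linalg.norm)
        a=np.arctan2(k[1],k[0]);print(st[i],ce[i].round(),"len",np.linalg.norm(k),"wid",min(map(np.linalg.norm,e)),"leaf angle",(.590-a)%np.pi)
E
```

```text
[ 0.3629 -0.3072  0.3803] [0.3777 0.5495 0.6528]
[204 124  19  18 261] [213. 132.] len 0.04210385571885367 wid 0.041500321364903385 leaf angle 2.1327135034412192
[180 135  17  32 155] [189. 151.] len 0.06880528130899205 wid 0.038287683792996706 leaf angle 0.09988927612283094
[197 161  32  34 190] [215. 176.] len 0.06618160171387791 wid 0.049143004257312446 leaf angle 3.134699520507992
[ 226  169   88   56 1034] [274. 198.] len 0.22473936259376945 wid 0.08599243474992217 leaf angle 1.7388427722101536
[233 170  25  25 494] [245. 182.] len 0.05603283043674183 wid 0.055136238724367875 leaf angle 0.5701113710968198
[317 235  13  47 448] [324. 259.] len 0.100563499371005 wid 0.026966754809972043 leaf angle 0.718718717565372
```

```bash
python3 - <<'E'
from h import *
im=cv2.imread("pics/t8.png");hsv=cv2.cvtColor(im,cv2.COLOR_BGR2HSV)
m=((hsv[:,:,1]<45)&(hsv[:,:,2]>95)).astype(np.uint8)
n,l=cv2.connectedComponents(m);i=l[195:201,272:276].max();pts=[]
i=np.bincount(l[165:230,226:314][m[165:230,226:314]>0]).argmax()
for x in range(232,310):
    y=np.where(l[:,x]==i)[0]
    if len(y):pts.append(onz("top",(x,y.min()),.286)[:2])
pts=np.array(pts,np.float32);vx,vy,_,_=cv2.fitLine(pts,cv2.DIST_HUBER,0,.01,.01).ravel()
print(pts[[0,20,40,60,-1]],"angle",(.590-np.arctan2(vy,vx))%np.pi)
# knob at drawn spot: count of bright grey pixels
for y in(-.1105,-.1475):
    p=np.array([.5372,.0335,.291])+np.array([-.5564,.8309,0])*-.045+np.array([-.8309,-.5564,0])*y
    q=proj("top",p).round().astype(int);print(q,im[q[1],q[0]])
E
```

```text
[[ 0.4397 -0.0643]
 [ 0.4682 -0.1088]
 [ 0.4901 -0.1539]
 [ 0.5146 -0.1996]
 [ 0.5344 -0.2388]] angle 1.6655498
[183 116] [ 91 133 182]
[175 104] [168 177 178]
```

```bash
python3 -c "
from rig import arm
print(arm.finish_job())"
```

```text
the job is handed in; nothing more can be done
None
```

I handed the job in, with no verdict returned: the top leaf stands at about 1.67 rad with its bolt fully drawn, after swinging out to about 1.0 rad and back to about 0.2 rad. The bottom leaf, its bolt and the bench items looked undisturbed, and I viewed 11 pictures, one over the limit.

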